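# Sweep counted nuts into the tray's trough and shut its lid

## Task

The three hexagon nuts on the platform of the counting tray have been counted: sweep them with the fingertips across the platform into the tray's side trough, then push the trough's hinged lid over and down until it is fully shut. The rectangular channel nut is not part of the count: leave it where it lies, pick nothing up, and do not disturb the things round the tray.

Things in the scene. Friction and masses are not known exactly. Their poses are not given: they have to be found in the camera images.
- counting_tray: grey plastic counting tray, fixed, turned so that the trough is on the robot's right, 216 mm (its x) by 207 mm (its y); origin on the worktop below the platform, x along the trough, y towards the trough, z up. Its level platform, 40 mm above the worktop, covers x = -104 to 104, y = -89 to 60 mm; rims 10 mm high along both x sides (up to y = 51) and the -y side. A small pouring spout stands out at the trough's +x end
- platform_edge (a point): middle of the platform's open edge (tray y = 60 mm, 40 mm above the worktop), where the platform drops straight into the trough; no rim here
- trough (a point): middle of the trough's floor (tray y = 84.5 mm), 6 mm above the worktop; inside the trough is 49 mm wide (tray y) and 208 mm long (tray x); its outer wall ends at tray y = 114 mm and is 40 mm high
- tray_lid (a joint): trough lid on a friction hinge along the tray's x at y = 112.5 mm, z = 43 mm: 0 rad = shut, flat over the trough, top 44 mm (edge bead 47 mm) above the worktop, free edge at y = 52.5 mm just over the platform; 1.57 = upright; starts at 1.95 to 2.3, leaning outwards, away from the platform. It stays where left; about 1 N moves its edge, so it must be pushed all the way down
- lid_edge (a point): middle of the lid's free edge, 60 mm from the hinge line; the lid is 206 mm long (tray x) and 3 mm thick, a thumb tab 44 mm long reaches 9 mm beyond the edge here
- hex_nut_0: bare steel hexagon nut, 24 mm across its flats, 13 mm thick, about 33 g, lying flat on the tray's platform; origin at its centre (6.5 mm above the platform at the start)
- hex_nut_1: bare steel hexagon nut, 24 mm across its flats, 13 mm thick, about 33 g, lying flat on the tray's platform; origin at its centre (6.5 mm above the platform at the start)
- hex_nut_2: bare steel hexagon nut, 24 mm across its flats, 13 mm thick, about 33 g, lying flat on the tray's platform; origin at its centre (6.5 mm above the platform at the start)
- channel_nut: rectangular bare steel channel nut (a plate with one threaded hole), 20 x 40 mm, 9 mm thick, lying flat on the platform among the hexagon nuts, its length (its y) roughly along the tray's y; origin at its centre. The four nuts lie in lanes about 48 mm apart along the tray's x, in any order; must stay where it lies
- tally_counter: white round hand tally counter, 46 x 54 mm, 32 mm high, on the worktop beside the tray's -y side; origin at the centre of its underside; to be left alone
- sticky_pad: yellow pad of sticky notes, 76 x 50 x 14 mm, on the worktop beside the tray's -y side; origin at the centre of its underside; to be left alone
- marker: blue and white marker pen lying down, 136 mm long, 17 mm thick, beyond the pad and counter; origin at the centre of its underside; to be left alone

How it is judged (in metres and radians):
On the way, in this order (a step that is already met when the one before it is completed fails the run):
1. all three hexagon nuts lie in the trough while the lid is still open (y of hex_nut_0 in the frame of counting_tray between 0.062 and 0.109 m and x of hex_nut_0 in the frame of counting_tray between -0.106 and 0.106 m and z of each of hex_nut_0, hex_nut_1, hex_nut_2 in the frame of counting_tray below 0.034 m and y of hex_nut_1 in the frame of counting_tray between 0.062 and 0.109 m and x of hex_nut_1 in the frame of counting_tray between -0.106 and 0.106 m and y of hex_nut_2 in the frame of counting_tray between 0.062 and 0.109 m and x of hex_nut_2 in the frame of counting_tray between -0.106 and 0.106 m and value of joint tray_lid above 0.8 rad), for 0.2 s.
2. the lid is shut over them (value of joint tray_lid below 0.06 rad), for 0.2 s.
At the end, for the whole second after the job is handed in: All three hexagon nuts rest inside the trough (centres below 34 mm), the lid is shut to within 0.06 rad, the channel nut is within 20 mm of where it lay on the platform and the tally counter, pad and marker are within 25 mm of where they lay (y of hex_nut_0 in the frame of counting_tray between 0.062 and 0.109 m and x of hex_nut_0 in the frame of counting_tray between -0.106 and 0.106 m and z of each of hex_nut_0, hex_nut_1, hex_nut_2 in the frame of counting_tray below 0.034 m and y of hex_nut_1 in the frame of counting_tray between 0.062 and 0.109 m and x of hex_nut_1 in the frame of counting_tray between -0.106 and 0.106 m and y of hex_nut_2 in the frame of counting_tray between 0.062 and 0.109 m and x of hex_nut_2 in the frame of counting_tray between -0.106 and 0.106 m and value of joint tray_lid below 0.06 rad and distance of channel_nut from where it was at the start of the episode below 0.02 m and distance of each of tally_counter, sticky_pad, marker from where it was at the start of the episode below 0.025 m and linear speed of each of hex_nut_0, hex_nut_1, hex_nut_2 below 0.02 m/s); the robot touches nothing.
It fails at once if a hexagon nut is lifted more than about 15 mm off the platform (height (world z) of any of hex_nut_0, hex_nut_1, hex_nut_2 above 0.062 m).
It fails at once if the channel nut is lifted, or moved more than 20 mm (height (world z) of channel_nut above 0.058 m or distance of channel_nut from where it was at the start of the episode above 0.02 m).
It fails at once if the tally counter, pad or marker is moved more than 25 mm (distance of any of tally_counter, sticky_pad, marker from where it was at the start of the episode above 0.025 m).
It also fails if it takes over 51 s, if anything falls off the work surface, if the arm or the gripper's body presses on something with over 40 N, if the wrist force passes 120 N, or if a joint passes its speed limit or range.

## Robot

A 6-joint arm with a two-finger parallel gripper is mounted at the origin on a cart in front of the work surface, level with it; the furniture and walls round the work are solid. World frame = base frame: x ahead of the robot, y to its left, z up, the work surface at z = 0. Lengths are in m, angles in degrees, forces in N, time in s.
With the tool pointing down it reaches from about 0.3 to 0.75 m from the base axis. Payload 8.5 kg.
Tool frame: the origin (TCP) lies at the very end of the fingers, on their centre line; the grasp point (between the pads) lies 19 mm behind it; z points along the fingers, y is the direction in which the jaws open and shut (so a half turn about z gives the same grasp; the last joint's range is limited). The gripper opens to 85 mm and grips with 20 to 120 N. Pads are 22 mm wide; open, the fingers measure 114 mm over their backs; the gripper's body (76 mm by 85 mm) begins 54 mm behind the grasp point. The pads swing forward as they close: fully open they stand 13 mm farther back than shut.
Start: joints at [62.607, 21.807, 74.336, -0, 83.858, -12.336], TCP at [0.143, 0.531, 0.231] pointing down, gripper open.
Joint ranges: [-178.18, 178.18], [-50.72, 133.34], [12.68, 142.11], [-81.47, 261.47], [9.98, 163.14], [-165.26, 165.26]. Speed limits (degrees/s): [136.94, 136.94, 180, 180, 180, 180].

## Interface

Orientations are given as a 3x3 rotation matrix whose columns are the frame's x, y, z axes.
In Python, from rig import env, vision, close_job, spotter gives the robot as it stands. The module is installed in compiled form; this text tells all that it offers.
- The arm moves only by the tool jog_arm, never from a script. Its argument "plan" is a list that holds one entry, the list of rows, each a list of 6 numbers: the shift along the tool's x, y, z in units of 40 mm (1.0 is 40 mm), then the turn, a rotation vector about the tool's x, y, z in units of 0.15 rad (1.0 is 0.15 rad). A call has 1 to 10 rows; each row shifts and turns the commanded pose from where the row before left it, along the tool's axes as they then stand; what a row does not reach is not made up. A row lasts 1/10 s, in which the tool goes at most 50 mm and 8.59 degrees, less where a joint would pass 70% of its speed; a pose out of reach is approached as far as the arm can. A call with a number of a shift or a turn outside -1 to 1 is refused whole. A call with a gripper value outside its range is refused whole. "grip" is the opening, from -1 (shut) to 1 (fully open), set as the call begins (left out, the last holds). The fingers move at their own pace and stop on an object; "squeeze" is the grip in N (left out, the last holds). Time passes only in rows, so rows that do not move let the fingers close. It gives the time, the measured TCP pose, the force and the opening at its end, in the units of the state.
- env.observe(): the state, without advancing time (a new reading comes with each control period).
- vision.get_image(name): name is "scene" or "top" or "wrist"; returns (picture, depth): 480x640x3 uint8, red, green, blue; 480x640 float32, m along the optical axis (not along the pixel's ray), 0 where there is no reading.
- vision.camera_info(name): a dict with "fx", "fy", "cx", "cy" (pixels), "rvec" (rotation vector, rad) and "tvec" (3), from world to camera coordinates, as OpenCV has them. Camera axes: x right, y down, z forward; pixel columns grow to the right and rows downward; lengths in m; the calibration is good to about 2 mm. The wrist camera is an equidistant fisheye: a pixel r from the principal point sees the ray r / f radians off the axis. A picture is of the moment at which its call begins: read the wrist's pose just before it. camera_info takes no time and is no camera call; for the wrist camera it gives the pose at the moment of the call.
- close_job(): hands the job in, once; it reports no verdict.
Trained networks look in the newest picture that a camera, given by its name, has taken for a name from the list of things; names that differ only in an ending like _2 or _b are one class to them, and where a whole thing is asked for, a point or a joint stands for the part that bears it (a point fixed in the world has none). Each returns a list of dicts, best first, with "score" (0 to 1); they miss things now and then, are a little off and sometimes report something else, mostly with a low value. They report only what shows in the picture. A call takes as long as a camera call.
- spotter.trace(camera, query): "pixels" (480x640 bool, what is visible of it) and "rect" ([left, top, right, bottom] in pixels, round what is visible of it).
The state is a dict: "time_s": time; "q": joint angles; "qvel": joint speeds; "joint_efforts": joint torques, N m; "position": TCP position; "tool_rot": TCP orientation; "ft_force": force on the tool from outside, world axes, zero at the start; "wrist_torque": the same for the moment, N m; "grip_width": finger opening in m.
Only numpy, scipy, OpenCV 4.12 (cv2) and the standard library are available. Lean on these libraries where they do the work, as an engineer would, in place of code of your own. Each camera call takes 0.05 s, during which the arm holds its last target.

## Working session

There is one attempt and no reset: what is moved stays moved. The work goes in short steps, Python scripts to look and compute and a tool call to move; the robot and the scene stay as the last step left them, time stands still between calls to the robot, and variables do not carry over. Pictures are saved under pics/ and viewed, and the job is handed in when it is done.

Besides the shell and the picture viewer there is one more tool, called after "Emit:" by a JSON object that holds its "api" and its "payload", one argument or row to a line. jog_arm: Moves the arm, as the interface text tells. Its arguments: {"type":"object","properties":{"plan":{"type":"array"},"grip":{"type":"number"},"squeeze":{"type":"number"}},"required":["plan"]}

```bash
mkdir -p pics; python3 - <<'E'
from rig import env, vision, spotter
import cv2, numpy as np
s=env.observe(); print(s['time_s'],s['position'],s['tool_rot'],s['grip_width'])
for n in ['top','scene']:
    im,d=vision.get_image(n); cv2.imwrite(f'pics/{n}0.png',im[:,:,::-1]); np.savez(f'{n}0.npz',im=im,d=d)
    c=vision.camera_info(n); print(n,c)
    for q in ['hex_nut_0','channel_nut','tray_lid','counting_tray']:
        for r in spotter.trace(n,q): print(q,r['score'],r['rect'],r['pixels'].sum())
print(env.observe()['time_s'])
E
```

```text
0.0 [0.14275252 0.53084928 0.23069578] [[-9.65665051e-01  2.59789439e-01 -6.76245733e-04]
 [ 2.59790131e-01  9.65664211e-01 -1.31123689e-03]
 [ 3.12380807e-04 -1.44189760e-03 -9.99998912e-01]] 0.08561012848666177
top {'fx': 601.8920204340851, 'fy': 601.8920204340851, 'cx': 321.69502306608246, 'cy': 255.02910783066125, 'rvec': array([ 2.1123298 , -2.16435657,  0.19011578]), 'tvec': array([0.25171419, 0.56927042, 0.99430264])}
hex_nut_0 0.67 [361.3, 232.9, 375.5, 247.5] 189
hex_nut_0 0.48 [360.8, 211.7, 378.4, 222.6] 169
hex_nut_0 0.44 [349.4, 263.4, 360.5, 277.1] 158
channel_nut 0.59 [347.2, 288.7, 371.4, 304.3] 212
tray_lid 0.77 [430.7, 221.5, 482.1, 341.1] 3273
counting_tray 0.85 [311.7, 192.4, 482.7, 351.2] 17845
scene {'fx': 529.5381251380026, 'fy': 529.5381251380026, 'cx': 313.7798812686942, 'cy': 247.68952269035324, 'rvec': array([ 2.06180079, -1.04854276,  0.49239446]), 'tvec': array([-0.11721396,  0.43734387,  0.40620787])}
hex_nut_0 0.8 [347.5, 270.3, 365.4, 288.3] 224
hex_nut_0 0.66 [392.3, 249.1, 406.6, 263.9] 213
hex_nut_0 0.47 [374.9, 263.5, 393.6, 274.5] 217
hex_nut_0 0.38 [291.6, 230.2, 516.9, 390.4] 17424
channel_nut 0.79 [327.5, 291.4, 354.5, 312.7] 333
channel_nut 0.34 [323.0, 227.5, 368.2, 260.3] 837
tray_lid 0.65 [386.4, 288.6, 516.1, 370.6] 1287
0.5
```

```bash
python3 - <<'E'
import cv2
a=cv2.imread('pics/top0.png')[170:370,240:500]; cv2.imwrite('pics/top0c.png',cv2.resize(a,None,fx=3,fy=3,interpolation=cv2.INTER_CUBIC))
a=cv2.imread('pics/scene0.png')[200:400,270:530]; cv2.imwrite('pics/scene0c.png',cv2.resize(a,None,fx=3,fy=3,interpolation=cv2.INTER_CUBIC))
E
```

```text
(no output)
```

View pics/top0c.png

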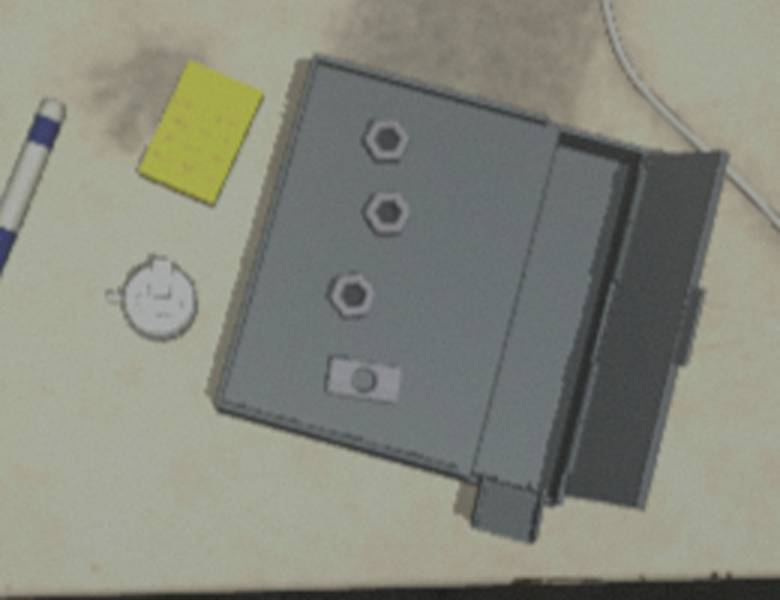

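View pics/scene0c.png

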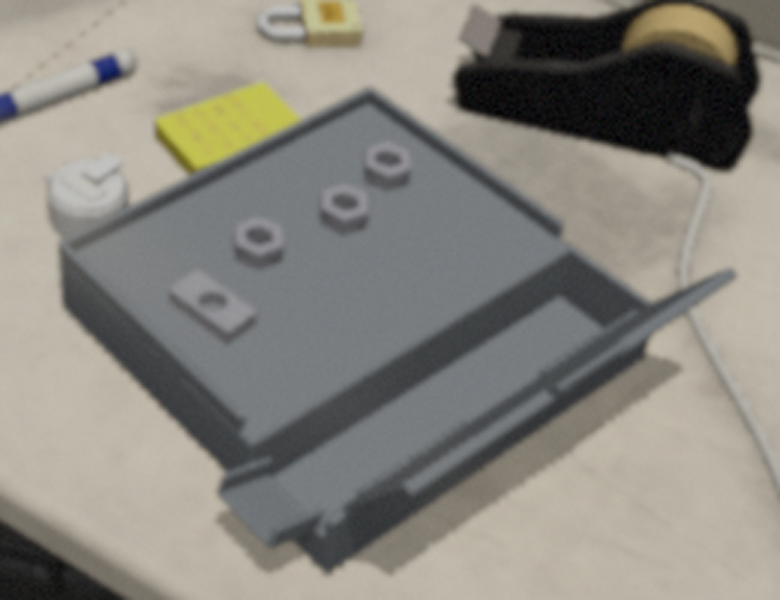

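View pics/top0.png

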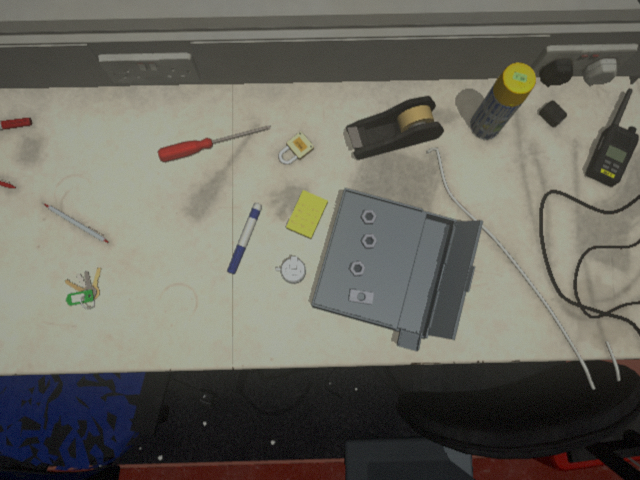

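Top crop: hex nuts at about (386,139), (386,213) and (351,294), channel nut at (364,380). The lid leans outwards on the right, and the spout is towards the robot. Next I'll fit the tray pose and triangulate the nuts.

```bash
cat > h.py <<'E'
import numpy as np, cv2
from scipy.optimize import least_squares
def K(c): return np.array([[c['fx'],0,c['cx']],[0,c['fy'],c['cy']],[0,0,1]])
def proj(c,P): return cv2.projectPoints(np.asarray(P,float).reshape(-1,3),c['rvec'],c['tvec'],K(c),None)[0][:,0]
def backz(c,uv,z):
    R=cv2.Rodrigues(c['rvec'])[0]; o=-R.T@c['tvec']; d=R.T@np.linalg.inv(K(c))@np.array([uv[0],uv[1],1]); return o+d*(z-o[2])/d[2]
def depthpt(c,uv,d):
    R=cv2.Rodrigues(c['rvec'])[0]; return R.T@(np.linalg.inv(K(c))@np.array([uv[0],uv[1],1])*d-c['tvec'])
def tw(p,P):
    P=np.atleast_2d(P); c,s=np.cos(p[2]),np.sin(p[2]); return np.c_[p[0]+c*P[:,0]-s*P[:,1],p[1]+s*P[:,0]+c*P[:,1],P[:,2]]
def wt(p,W):
    W=np.atleast_2d(W); c,s=np.cos(p[2]),np.sin(p[2]); x=W[:,0]-p[0];y=W[:,1]-p[1]; return np.c_[c*x+s*y,-s*x+c*y,W[:,2]]
E
python3 - <<'E'
from h import *
from rig import vision,spotter
T=vision.camera_info('top');S=vision.camera_info('scene')
M=[(-.108,-.093,.05),(.108,-.093,.05),(-.104,.06,.04),(.104,.06,.04)]
top=np.array([(316,57),(217,405),(557,130),(473,474)])/3+[240,170]
sc=np.array([(370,90),(62,243),(570,247),(250,442)])/3+[270,200]
f=lambda p:np.r_[(proj(T,tw(p,M))-top).ravel(),(proj(S,tw(p,M))-sc).ravel()]
r=least_squares(f,[.4,.1,3.1-.2]); p=r.x; print(p,np.degrees(p[2]),r.fun.round(1))
np.save('tray.npy',p)
tri=lambda a,b:least_squares(lambda X:np.r_[proj(T,X)[0]-a,proj(S,X)[0]-b],[.4,.1,.05])
# nut tops centres (hole)
tp=np.array([(387,138),(387,212),(352,294),(364,379)])/3+[240,170]
sp=np.array([(388,160),(345,201),(259,236),(212,300)])/3+[270,200]
for a,b in zip(tp,sp):
    q=tri(a,b); print(q.x.round(4),wt(p,q.x).round(4),q.fun.round(1), wt(p,backz(T,a,.052)).round(4),wt(p,backz(S,b,.052)).round(4))
d=np.load('top0.npz')['d']
for a in tp: print(depthpt(T,a,d[int(a[1]),int(a[0])]))
# lid points by depth in top image
for uv in [(690,290),(690,300),(720,155),(645,505),(590,400),(640,400),(665,400),(610,300)]:
    a=np.array(uv)/3+[240,170]; P=depthpt(T,a,d[int(a[1]),int(a[0])]); print(uv,wt(p,P).round(4))
E
```

```text
[0.56376492 0.13773839 2.84134841] 162.79727191758946 [-0.8 -1.7 -1.5  0.5  1.6  0.7 -0.   0.2  0.1 -1.8 -2.6 -0.3  0.4  1.3
  2.3  0.5]
[0.6414 0.1539 0.0511] [[-0.0694 -0.0384  0.0511]] [-0.1  0.1  0.1 -0. ] [[-0.0693 -0.0383  0.052 ]] [[-0.0684 -0.0377  0.052 ]]
[0.5976 0.1553 0.0528] [[-0.0272 -0.0268  0.0528]] [ 0.1 -0.1 -0.2  0. ] [[-0.0271 -0.0269  0.052 ]] [[-0.028  -0.0273  0.052 ]]
[0.5505 0.1772 0.0519] [[ 0.0244 -0.0337  0.0519]] [ 0.1 -0.1 -0.1  0. ] [[ 0.0245 -0.0338  0.052 ]] [[ 0.0244 -0.0336  0.052 ]]
[0.5015 0.1722 0.0495] [[ 0.0696 -0.0145  0.0495]] [-0.1  0.1  0.1 -0. ] [[ 0.0697 -0.0145  0.052 ]] [[ 0.0714 -0.0127  0.052 ]]
[0.64441764 0.15253084 0.03871092]
[0.60022666 0.15417688 0.03825845]
[0.55203178 0.17646368 0.04037577]
[0.50273031 0.17119666 0.03909381]
(690, 290) [[-0.0219  0.1436  0.0925]]
(690, 300) [[-0.016   0.1444  0.0949]]
(720, 155) [[-0.1019  0.143   0.0878]]
(645, 505) [[0.0905 0.1668 0.0004]]
(590, 400) [[0.0454 0.1131 0.0453]]
(640, 400) [[0.0426 0.1339 0.0798]]
(665, 400) [[0.0409 0.1443 0.0937]]
(610, 300) [[-0.0147  0.1111  0.0406]]
```

```bash
cat > ov.py <<'E'
from h import *
from rig import vision
p=np.load('tray.npy')
segs=[[(-.108,-.093,.05),(.108,-.093,.05)],[(-.108,-.093,.05),(-.108,.051,.05)],[(.108,-.093,.05),(.108,.051,.05)],[(-.104,.06,.04),(.104,.06,.04)],[(-.108,.114,.04),(.108,.114,.04)],[(-.104,-.089,.04),(.104,-.089,.04)],[(.104,.06,.006),(.104,.109,.006)],[(-.104,.06,.006),(-.104,.109,.006)]]
for n,(x0,y0) in {'top':(305,180),'scene':(285,220)}.items():
    im=cv2.imread(f'pics/{n}0.png'); c=vision.camera_info(n); k=4
    a=cv2.resize(im[y0:y0+180 if n=='scene' else y0+150+30,x0:x0+190 if n=='top' else x0+235][:, :],None,fx=k,fy=k,interpolation=cv2.INTER_CUBIC)
    a=a[:600 if n=='x' else 720,:]
    for s in segs:
        q=proj(c,tw(p,s)); q=((q-[x0,y0]+.5)*k).astype(int)
        cv2.line(a,tuple(map(int,q[0])),tuple(map(int,q[1])),(0,0,255),1)
    f=min(800/a.shape[1],600/a.shape[0],1); a=cv2.resize(a,None,fx=f,fy=f,interpolation=cv2.INTER_AREA)
    cv2.imwrite(f'pics/{n}_ov{__import__("sys").argv[1]}.png',a); print(n,a.shape,f*k)
E
python3 ov.py 1
```

```text
top (600, 633, 3) 3.3333333333333335
scene (600, 783, 3) 3.3333333333333335
```

View pics/top_ov1.png

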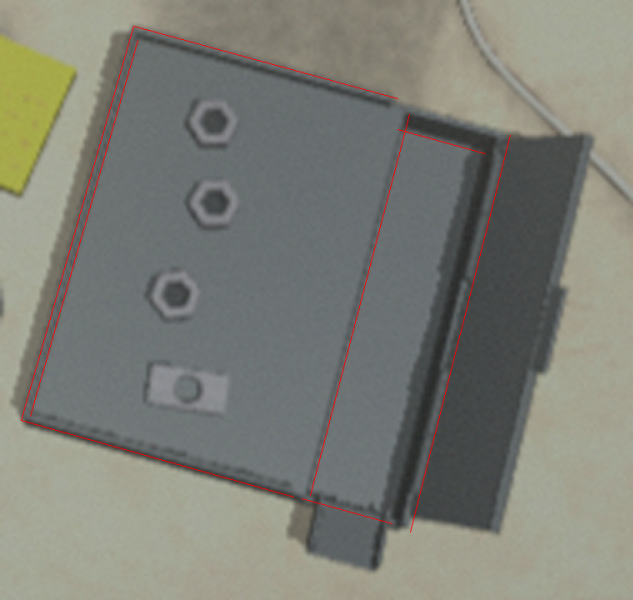

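View pics/scene_ov1.png

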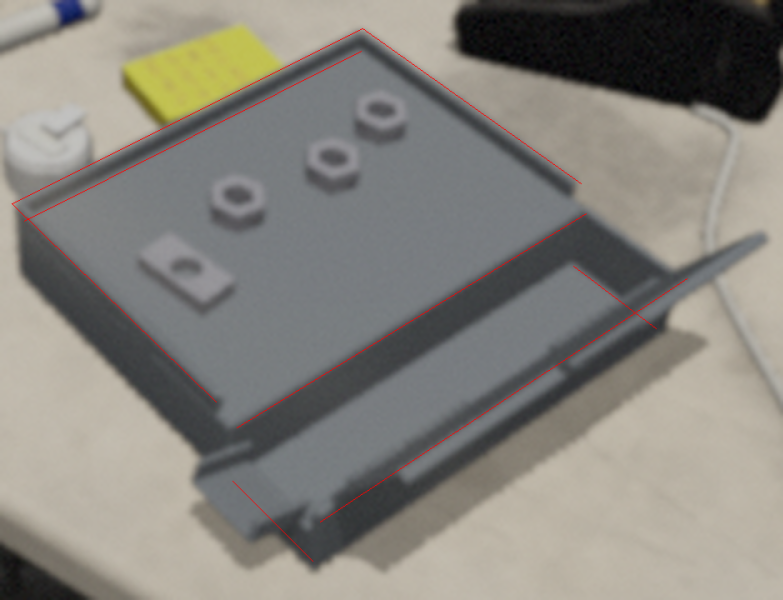

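Tray fit is within about 2–3 mm. I'll close the fingers and turn the tool about 92° so that tool x = −tray y and tool y = −tray x.

Emit:
{"api": "jog_arm", "payload": {
  "plan": [
    [[0,0,0,0,0,1],[0,0,0,0,0,1],[0,0,0,0,0,1],[0,0,0,0,0,1],[0,0,0,0,0,1],[0,0,0,0,0,1],[0,0,0,0,0,1],[0,0,0,0,0,1],[0,0,0,0,0,1],[0,0,0,0,0,1]]
  ],
  "grip": -1
}}

```text
time_s: 1.5
position: [0.1429, 0.5311, 0.2313]
tool_rot: [[0.197, 0.98, -0.0], [0.98, -0.197, -0.0], [-0.0, -0.0, -1.0]]
ft_force: [0.5, -0.2, 0.6]
grip_width: -0.0
```

Emit:
{"api": "jog_arm", "payload": {
  "plan": [
    [[0,0,0,0,0,0.7],[0,0,0,0,0,0]]
  ]
}}

```text
time_s: 1.7
position: [0.1429, 0.5311, 0.2313]
tool_rot: [[0.293, 0.956, -0.0], [0.956, -0.293, -0.0], [-0.0, -0.0, -1.0]]
ft_force: [-0.3, -0.5, 0.6]
grip_width: -0.0001
```

```bash
cat > st.py <<'E'
from h import *
from rig import env
import sys
p=np.load('tray.npy'); s=env.observe()
R=np.array(s['tool_rot']); P=np.array(s['position'])
t=wt(p,P)[0]; print('t',s['time_s'],'tray pos mm',(t*1e3).round(1),'grip',round(s['grip_width'],4),'F',np.round(s['ft_force'],1),'yawx',np.degrees(np.arctan2(R[1,0],R[0,0])).round(2),'tilt',R[:,2].round(4))
if len(sys.argv)>3:
    g=np.array([float(v) for v in sys.argv[1:4]])/1e3
    d=R.T@(tw(p,g)[0]-P); print('units to target',(d/.04).round(3))
E
python3 st.py -70 -66 120
```

```text
t 1.7 tray pos mm [ 518.4 -251.3  231.3] grip -0.0001 F [-0.3 -0.5  0.6] yawx 72.93 tilt [-0. -0. -1.]
units to target [-4.666 14.699  2.783]
```

Emit:
{"api": "jog_arm", "payload": {
  "plan": [
    [[-0.3,0.92,0,0,0,0],[-0.3,0.92,0,0,0,0],[-0.3,0.92,0,0,0,0],[-0.3,0.92,0,0,0,0],[-0.3,0.92,0,0,0,0],[-0.3,0.92,0,0,0,0],[-0.3,0.92,0,0,0,0],[-0.3,0.92,0,0,0,0],[-0.3,0.92,0,0,0,0],[-0.3,0.92,0,0,0,0]]
  ]
}}

```text
time_s: 2.7
position: [0.4608, 0.3075, 0.2314]
tool_rot: [[0.29, 0.957, 0.0], [0.957, -0.29, 0.0], [0.0, 0.0, -1.0]]
ft_force: [0.2, -0.5, -0.6]
grip_width: 0.0001
```

Emit:
{"api": "jog_arm", "payload": {
  "plan": [
    [[-0.3,0.92,0,0,0,0],[-0.3,0.92,0,0,0,0],[-0.3,0.92,0.3,0,0,0],[-0.3,0.92,0.5,0,0,0],[-0.3,0.92,0.5,0,0,0],[0,0.9,0.5,0,0,0],[0,0,0,0,0,0]]
  ]
}}

```text
time_s: 3.4
position: [0.6543, 0.1843, 0.1547]
tool_rot: [[0.293, 0.956, -0.005], [0.956, -0.293, -0.001], [-0.002, -0.005, -1.0]]
ft_force: [-0.3, -0.6, -0.5]
grip_width: 0.0001
```

```bash
python3 st.py -70 -66 43; python3 - <<'E'
from h import *
from rig import vision,env
import numpy as np
c=vision.camera_info('wrist'); print(c)
for n in ['wrist','top']:
    im,d=vision.get_image(n); cv2.imwrite(f'pics/{n}1.png',im[:,:,::-1])
E
```

```text
t 3.4 tray pos mm [-72.7 -71.3 154.7] grip 0.0001 F [-0.3 -0.6 -0.5] yawx 72.98 tilt [-0.0053 -0.001  -1.    ]
units to target [-0.124 -0.056  2.792]
{'fx': 371.64829954431775, 'fy': 371.64829954431775, 'cx': 330.7829632757793, 'cy': 241.9175685349045, 'rvec': array([-2.7879206 ,  0.41684223,  0.07511805]), 'tvec': array([-0.57092604,  0.33013667,  0.42804263])}
```

View pics/wrist1.png

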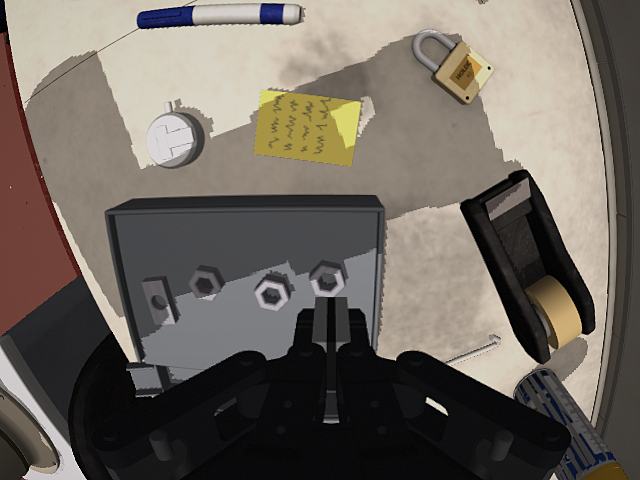

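Wrist view: channel nut (158,300), hex nuts (205,282), (272,291) and (327,279), with the fingertips just behind the far nut. I'll check these against the first measurement.

```bash
python3 - <<'E'
from h import *
c={'fx': 371.64829954431775,'cx': 330.7829632757793, 'cy': 241.9175685349045, 'rvec': np.array([-2.7879206 ,  0.41684223,  0.07511805]), 'tvec': np.array([-0.57092604,  0.33013667,  0.42804263])}
p=np.load('tray.npy');R=cv2.Rodrigues(c['rvec'])[0];o=-R.T@c['tvec']
for uv,z in [((158,300),.049),((205,281),.053),((272,291),.053),((327,278),.053),((385,196),.05),((107,210),.05),((330,297),.045)]:
    v=np.array([(uv[0]-c['cx'])/c['fx'],(uv[1]-c['cy'])/c['fx']]);th=np.hypot(*v);d=R.T@np.r_[v/th*np.sin(th),np.cos(th)]
    print(uv,(wt(p,o+d*(z-o[2])/d[2])*1e3).round(1))
E
```

```text
(158, 300) [[ 68.5 -18.5  49. ]]
(205, 281) [[ 22.3 -39.   53. ]]
(272, 291) [[-29.1 -32.1  53. ]]
(327, 278) [[-69.7 -43.1  53. ]]
(385, 196) [[-109.2 -102.7   50. ]]
(107, 210) [[102.3 -95.   50. ]]
(330, 297) [[-71.9 -23.6  45. ]]
```

Emit:
{"api": "jog_arm", "payload": {
  "plan": [
    [[0,-0.05,0.9,0,0,0],[0,0,0.9,0,0,0],[0,0,0.6,0,0,0],[0,0,0.3,0,0,0],[0,0,0.05,0,0,0]]
  ]
}}

```text
time_s: 4.0
position: [0.6499, 0.1881, 0.0493]
tool_rot: [[0.291, 0.957, -0.001], [0.957, -0.291, -0.0], [-0.0, -0.001, -1.0]]
ft_force: [0.2, -0.1, 0.2]
grip_width: 0.0002
```

```bash
python3 st.py -70 66 44; python3 - <<'E'
from rig import vision
import cv2
for n in ['wrist','scene']:
    im,d=vision.get_image(n); cv2.imwrite(f'pics/{n}2.png',im[:,:,::-1])
E
```

```text
t 4.0 tray pos mm [-67.4 -73.6  49.3] grip 0.0002 F [ 0.2 -0.1  0.2] yawx 73.08 tilt [-7.e-04 -0.e+00 -1.e+00]
units to target [-3.49   0.048  0.134]
```

View pics/wrist2.png

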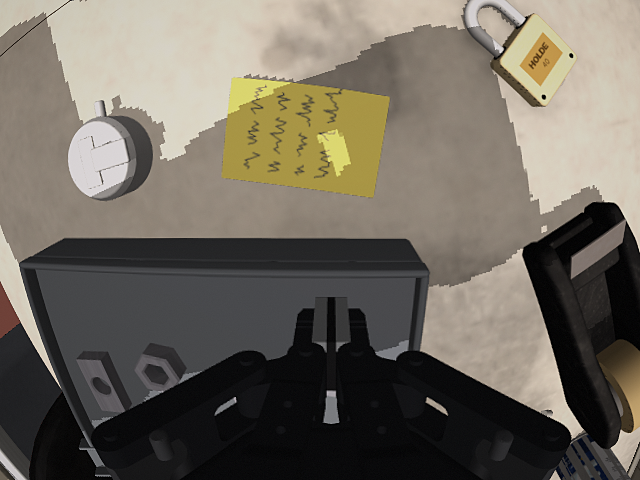

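View pics/scene2.png

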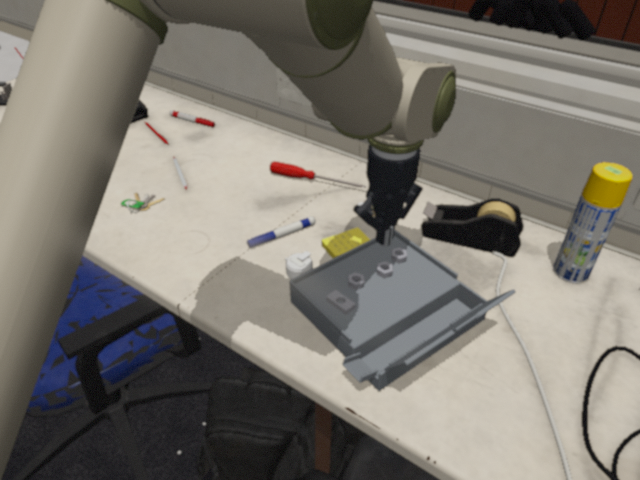

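Fingers are inside the rim, behind the far nut. First sweep.

Emit:
{"api": "jog_arm", "payload": {
  "plan": [
    [[0,0.03,0.1,0,0,0],[-0.2,0,0,0,0,0],[-0.3,0,0,0,0,0],[-0.3,0,0,0,0,0],[-0.3,0,0,0,0,0],[-0.3,0,0,0,0,0],[-0.3,0,0,0,0,0],[-0.2,0,0,0,0,0]]
  ]
}}

```text
time_s: 4.9
position: [0.6291, 0.1131, 0.0454]
tool_rot: [[0.293, 0.956, -0.0], [0.956, -0.293, -0.0], [-0.0, -0.0, -1.0]]
ft_force: [0.1, 0.1, -0.7]
grip_width: -0.0001
```

```bash
python3 st.py -70 66 44; python3 - <<'E'
from rig import vision
import cv2
for n in ['scene']:
    im,d=vision.get_image(n); a=im[200:400,270:530,::-1]; cv2.imwrite(f'pics/{n}3.png',cv2.resize(a,None,fx=3,fy=3,interpolation=cv2.INTER_CUBIC))
E
```

```text
t 4.9 tray pos mm [-69.7   4.2  45.4] grip -0.0001 F [ 0.1  0.1 -0.7] yawx 72.94 tilt [-1.e-04 -1.e-04 -1.e+00]
units to target [-1.546  0.003  0.035]
```

View pics/scene3.png

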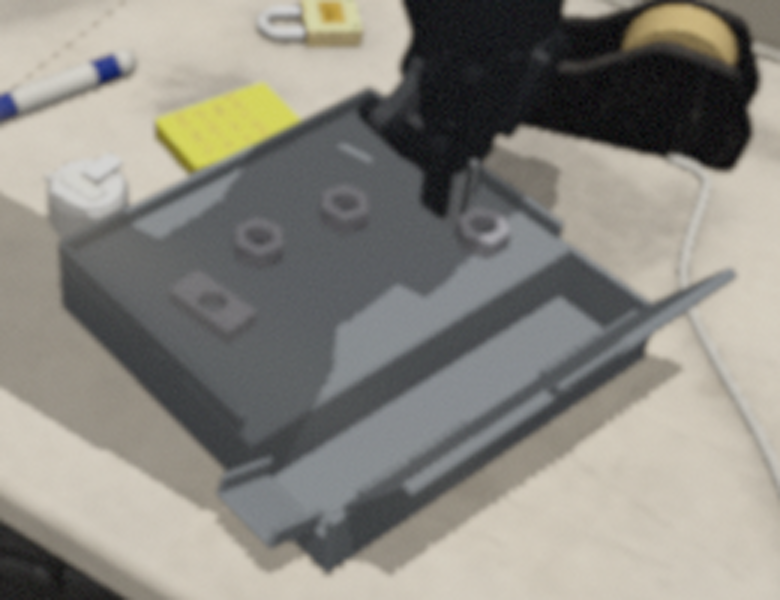

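```bash
python3 - <<'E'
from h import *
from rig import vision
S=vision.camera_info('scene');p=np.load('tray.npy')
for u,z in [((484,224),.053),((435,213),.045),((466,207),.045)]: print(wt(p,backz(S,np.array(u)/3+[270,200],z)).round(4))
E
```

```text
[[-0.0716  0.0283  0.053 ]]
[[-0.0647  0.0019  0.045 ]]
[[-0.0809  0.0082  0.045 ]]
```

Emit:
{"api": "jog_arm", "payload": {
  "plan": [
    [[-0.25,0,0,0,0,0],[-0.25,0,0,0,0,0],[-0.25,0,0,0,0,0],[-0.25,0,0,0,0,0],[-0.25,0,0,0,0,0],[-0.2,0,0,0,0,0],[0,0,0,0,0,0]]
  ]
}}

```text
time_s: 5.65
position: [0.6123, 0.0579, 0.0454]
tool_rot: [[0.294, 0.956, -0.0], [0.956, -0.294, -0.0], [-0.0, -0.0, -1.0]]
ft_force: [-0.1, -1.3, 0.5]
grip_width: 0.0
```

```bash
cat > pic.py <<'E'
from rig import vision
import cv2,sys
im,d=vision.get_image('scene'); a=im[200:400,270:530,::-1]; cv2.imwrite(f'pics/{sys.argv[1]}.png',cv2.resize(a,None,fx=3,fy=3,interpolation=cv2.INTER_CUBIC))
E
python3 pic.py scene4;python3 st.py -28 -68 70
```

```text
t 5.7 tray pos mm [-69.9  61.3  45.4] grip 0.0003 F [-0.2  0.5 -0.3] yawx 72.93 tilt [-0.e+00  1.e-04 -1.e+00]
units to target [ 3.235 -1.04  -0.615]
```

View pics/scene4.png

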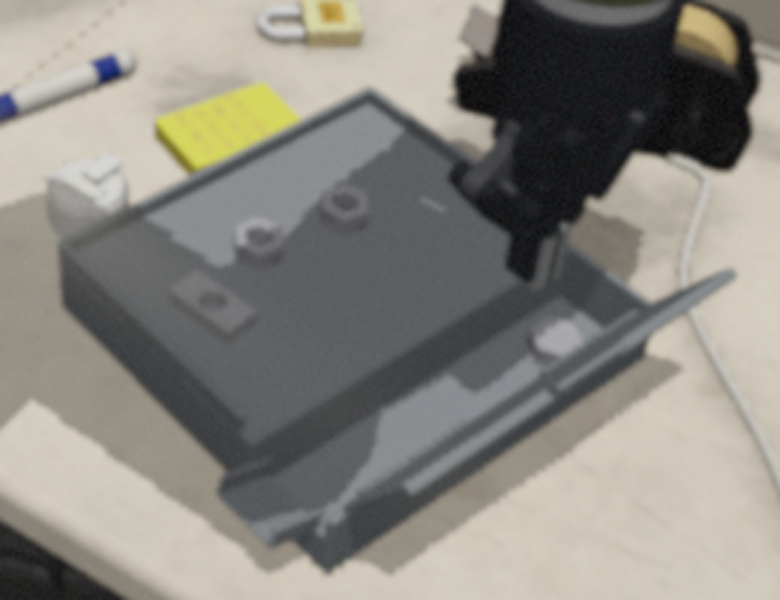

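Nut 0 is flat in the trough at (555,340). On to the second lane.

Emit:
{"api": "jog_arm", "payload": {
  "plan": [
    [[0,0,-0.5,0,0,0],[0.6,-0.1,-0.4,0,0,0],[0.8,-0.28,0,0,0,0],[0.8,-0.28,0,0,0,0],[0.7,-0.28,0,0,0,0],[0.4,-0.1,0,0,0,0],[0,0,0.3,0,0,0],[0,0,0.3,0,0,0],[0,0,0.25,0,0,0]]
  ]
}}

```text
time_s: 6.6
position: [0.6111, 0.1961, 0.0456]
tool_rot: [[0.294, 0.956, -0.002], [0.956, -0.294, -0.0], [-0.001, -0.002, -1.0]]
ft_force: [0.0, -0.3, 0.3]
grip_width: -0.0001
```

```bash
python3 pic.py scene5;python3 st.py -28 62 45
```

```text
t 6.65 tray pos mm [-27.3 -69.4  44. ] grip -0.0001 F [-0.1  0.1 -1.9] yawx 72.9 tilt [-4.4e-03 -8.0e-04 -1.0e+00]
units to target [-3.285  0.012 -0.018]
```

View pics/scene5.png

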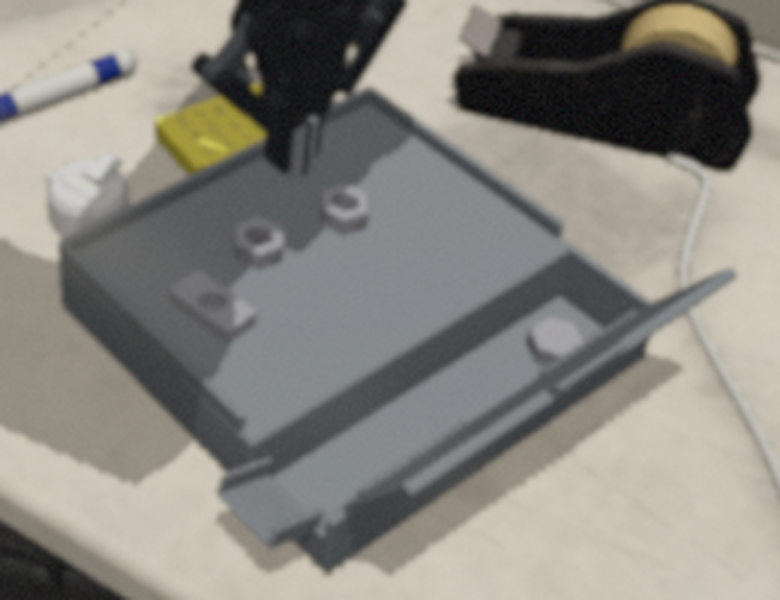

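Emit:
{"api": "jog_arm", "payload": {
  "plan": [
    [[-0.15,0,-0.03,0,0,0],[-0.3,0,0,0,0,0],[-0.3,0,0,0,0,0],[-0.3,0,0,0,0,0],[-0.3,0,0,0,0,0],[-0.3,0,0,0,0,0],[-0.25,0,0,0,0,0]]
  ]
}}

```text
time_s: 7.35
position: [0.5888, 0.1236, 0.0487]
tool_rot: [[0.293, 0.956, 0.0], [0.956, -0.293, -0.0], [0.0, 0.0, -1.0]]
ft_force: [-0.4, 0.2, 0.9]
grip_width: 0.0
```

```bash
python3 pic.py scene6;python3 st.py -28 62 45
```

```text
t 7.4 tray pos mm [-28.2   7.2  48.6] grip 0.0001 F [ 0.4 -1.7  0.2] yawx 72.92 tilt [-4.e-04 -5.e-04 -1.e+00]
units to target [-1.37  -0.007  0.091]
```

View pics/scene6.png

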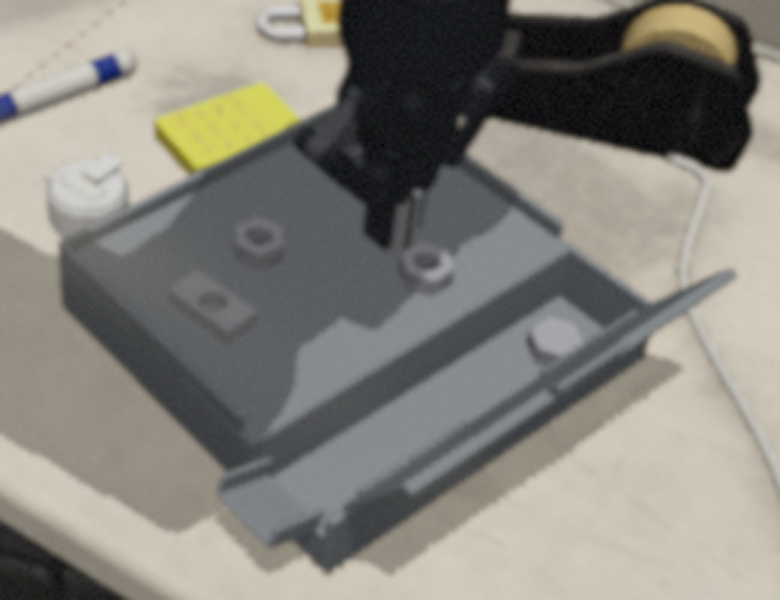

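Emit:
{"api": "jog_arm", "payload": {
  "plan": [
    [[-0.2,0,0.08,0,0,0],[-0.25,0,0,0,0,0],[-0.25,0,0,0,0,0],[-0.25,0,0,0,0,0],[-0.25,0,0,0,0,0],[-0.2,0,0,0,0,0],[0,0,0,0,0,0]]
  ]
}}

```text
time_s: 8.1
position: [0.5725, 0.0701, 0.0454]
tool_rot: [[0.294, 0.956, -0.0], [0.956, -0.294, -0.0], [-0.0, -0.0, -1.0]]
ft_force: [-0.3, -0.6, 0.5]
grip_width: 0.0002
```

```bash
python3 pic.py scene7;python3 st.py 23 -70 75
```

```text
t 8.15 tray pos mm [-28.3  61.4  45.4] grip -0.0 F [-0.1 -0.7 -0.8] yawx 72.93 tilt [ 0.e+00  1.e-04 -1.e+00]
units to target [ 3.288 -1.275 -0.74 ]
```

View pics/scene7.png

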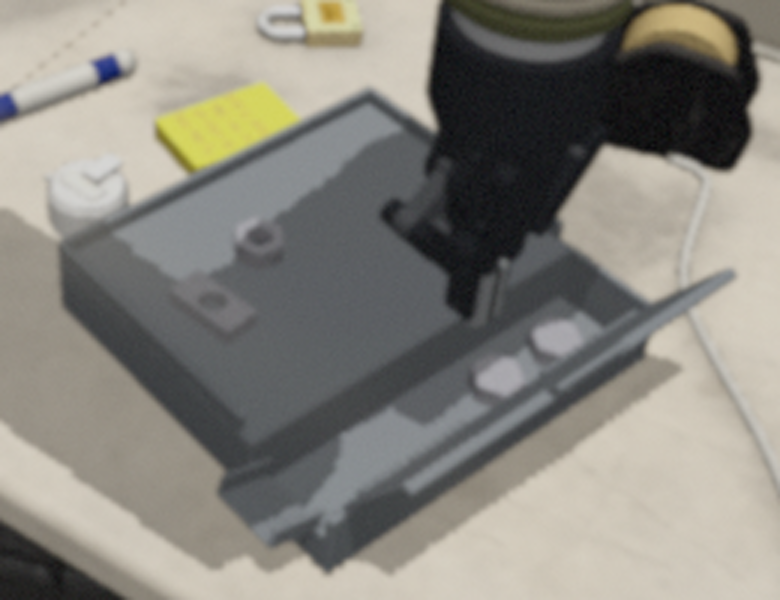

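Both are in. Third lane now.

Emit:
{"api": "jog_arm", "payload": {
  "plan": [
    [[0,0,-0.5,0,0,0],[0.6,-0.1,-0.4,0,0,0],[0.8,-0.33,0,0,0,0],[0.8,-0.33,0,0,0,0],[0.7,-0.33,0,0,0,0],[0.4,-0.18,0,0,0,0],[0,0,0.3,0,0,0],[0,0,0.3,0,0,0],[0,0,0.25,0,0,0],[0,0,0,0,0,0]]
  ]
}}

```text
time_s: 9.15
position: [0.5621, 0.211, 0.0452]
tool_rot: [[0.294, 0.956, -0.004], [0.956, -0.294, -0.001], [-0.002, -0.003, -1.0]]
ft_force: [0.0, 0.4, -0.1]
grip_width: 0.0001
```

```bash
python3 pic.py scene8;python3 st.py 23 62 45.5
```

```text
t 9.2 tray pos mm [ 22.9 -69.8  46.3] grip 0.0001 F [0.1 0.6 0.2] yawx 72.9 tilt [-2.1e-03 -4.0e-04 -1.0e+00]
units to target [-3.296 -0.009  0.022]
```

View pics/scene8.png

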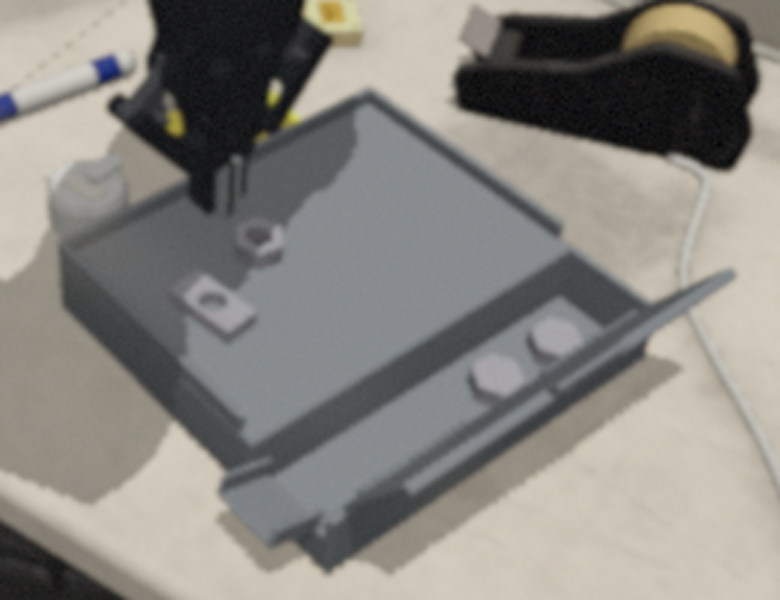

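Emit:
{"api": "jog_arm", "payload": {
  "plan": [
    [[-0.15,0,0.02,0,0,0],[-0.3,0,0,0,0,0],[-0.3,0,0,0,0,0],[-0.3,0,0,0,0,0],[-0.3,0,0,0,0,0],[-0.3,0,0,0,0,0],[-0.25,0,0,0,0,0]]
  ]
}}

```text
time_s: 9.9
position: [0.5402, 0.1384, 0.0466]
tool_rot: [[0.293, 0.956, 0.0], [0.956, -0.293, -0.0], [-0.0, 0.0, -1.0]]
ft_force: [-0.2, 0.5, 0.7]
grip_width: -0.0004
```

```bash
python3 pic.py scene9;python3 st.py 23 62 45.5
```

```text
t 9.95 tray pos mm [22.7  7.3 46.5] grip 0.0 F [-0.9 -0.4  1. ] yawx 72.92 tilt [-5.e-04 -4.e-04 -1.e+00]
units to target [-1.368 -0.01   0.027]
```

View pics/scene9.png

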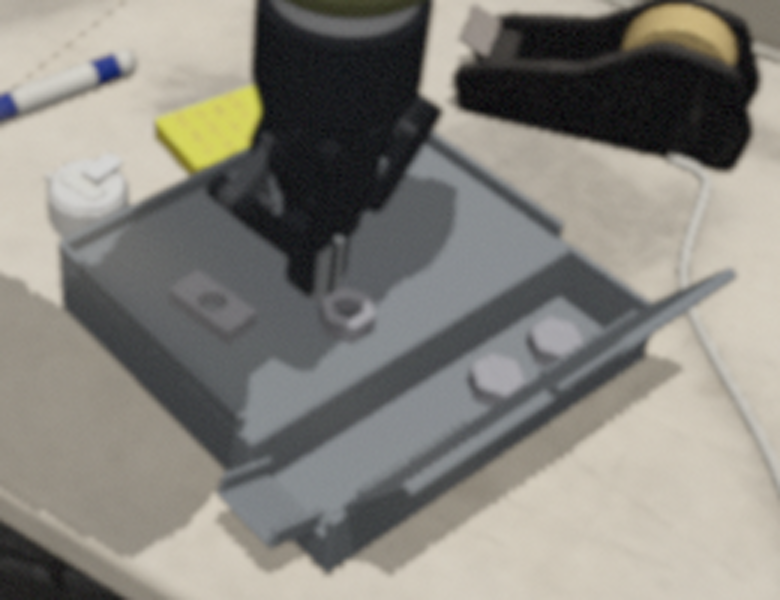

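Emit:
{"api": "jog_arm", "payload": {
  "plan": [
    [[-0.2,0,0.02,0,0,0],[-0.25,0,0,0,0,0],[-0.25,0,0,0,0,0],[-0.25,0,0,0,0,0],[-0.25,0,0,0,0,0],[-0.2,0,0,0,0,0],[0,0,0,0,0,0]]
  ]
}}

```text
time_s: 10.65
position: [0.5239, 0.0851, 0.0457]
tool_rot: [[0.294, 0.956, -0.0], [0.956, -0.294, -0.0], [-0.0, -0.0, -1.0]]
ft_force: [-0.1, -0.3, 0.5]
grip_width: 0.0002
```

```bash
python3 pic.py scene10;python3 st.py 0 195 140
```

```text
t 10.7 tray pos mm [22.5 61.6 45.8] grip 0.0005 F [ 0.2 -1.  -0.1] yawx 72.93 tilt [ 0.  0. -1.]
units to target [-3.337  0.554 -2.356]
```

View pics/scene10.png

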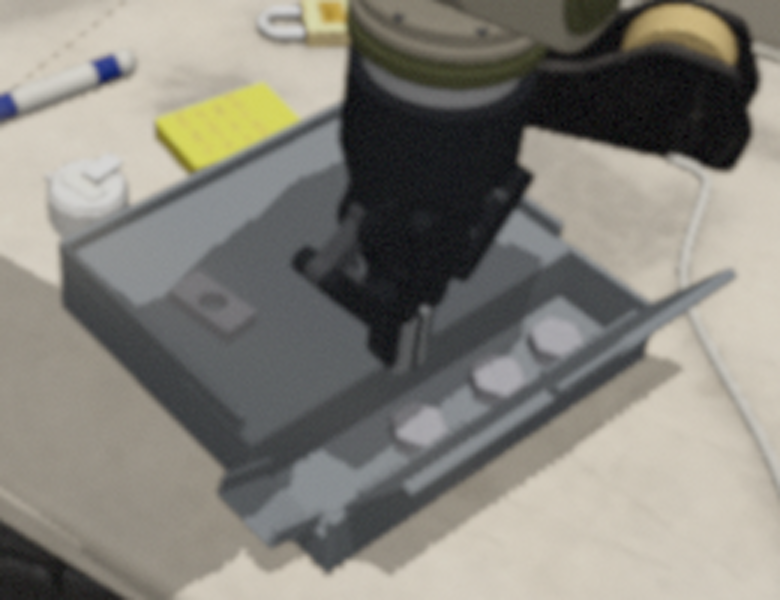

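All three nuts lie in the trough ((555,340), (497,378), (418,425)), and the channel nut hasn't moved. Now I'll lift over the lid to its outer side.

Emit:
{"api": "jog_arm", "payload": {
  "plan": [
    [[0,0,-0.8,0,0,0],[0,0,-0.9,0,0,0],[0,0,-0.8,0,0,0],[-0.7,0.1,0,0,0,0],[-0.9,0.15,0,0,0,0],[-0.9,0.15,0,0,0,0],[-0.85,0.15,0,0,0,0],[0,0,0,0,0,0]]
  ]
}}

```text
time_s: 11.5
position: [0.5059, -0.0515, 0.1458]
tool_rot: [[0.296, 0.955, 0.0], [0.955, -0.296, -0.001], [-0.001, 0.001, -1.0]]
ft_force: [-0.2, 1.0, 0.4]
grip_width: -0.0001
```

Emit:
{"api": "jog_arm", "payload": {
  "plan": [
    [[0,0,0.6,0,0,0],[0,0,0.6,0,0,0],[0,0,0.5,0,0,0],[0,0,0,0,0,0]]
  ]
}}

```text
time_s: 11.9
position: [0.5048, -0.0474, 0.0757]
tool_rot: [[0.292, 0.956, -0.005], [0.956, -0.292, 0.002], [0.0, -0.005, -1.0]]
ft_force: [-0.4, -0.3, 1.1]
grip_width: 0.0002
```

```bash
python3 pic.py scene11;python3 st.py 0 110 70
```

```text
t 11.95 tray pos mm [  0.6 194.4  77.2] grip -0.0 F [ 0.2 -0.4  0.3] yawx 73.02 tilt [-2.e-03  8.e-04 -1.e+00]
units to target [2.11  0.025 0.181]
```

View pics/scene11.png

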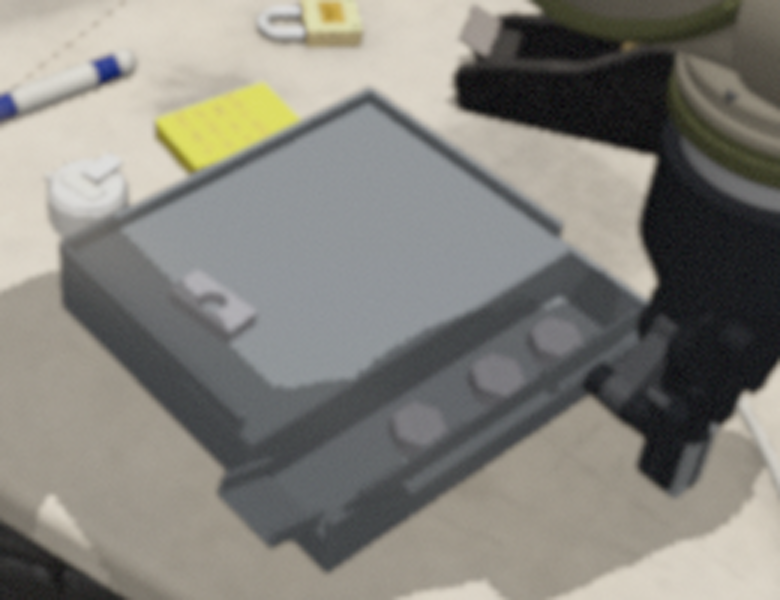

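Emit:
{"api": "jog_arm", "payload": {
  "plan": [
    [[0.2,0,0.1,0,0,0],[0.3,0,0,0,0,0],[0.3,0,0,0,0,0],[0.3,0,0,0,0,0],[0.3,0,0,0,0,0],[0.3,0,0,0,0,0],[0.3,0,0,0,0,0],[0.1,0,0,0,0,0]]
  ]
}}

```text
time_s: 12.75
position: [0.5307, 0.0331, 0.0736]
tool_rot: [[0.292, 0.957, -0.0], [0.957, -0.292, -0.0], [-0.0, -0.0, -1.0]]
ft_force: [-0.6, -1.7, -0.0]
grip_width: -0.0001
```

```bash
python3 pic.py scene12;python3 st.py 0 80 70
```

```text
t 12.8 tray pos mm [  0.6 109.8  73.6] grip -0.0002 F [-0.4  1.3 -0.6] yawx 73.05 tilt [-2.e-04  2.e-04 -1.e+00]
units to target [0.746 0.019 0.089]
```

View pics/scene12.png

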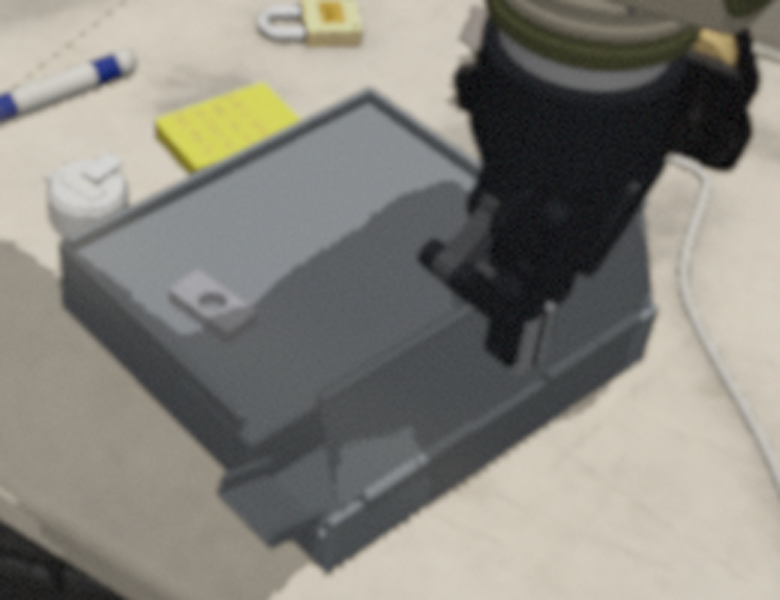

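Emit:
{"api": "jog_arm", "payload": {
  "plan": [
    [[0.3,0,0,0,0,0],[0.3,0,0,0,0,0],[0.25,0,0.1,0,0,0],[0,0,0.2,0,0,0],[0,0,0.15,0,0,0],[0,0,0.1,0,0,0],[0,0,0,0,0,0]]
  ]
}}

```text
time_s: 13.5
position: [0.5401, 0.064, 0.0509]
tool_rot: [[0.293, 0.956, -0.001], [0.956, -0.293, 0.0], [-0.0, -0.001, -1.0]]
ft_force: [0.2, 0.9, -0.2]
grip_width: -0.0001
```

```bash
python3 pic.py scene13;python3 st.py 0 68 45
```

```text
t 13.55 tray pos mm [ 0.7 77.4 51.3] grip -0.0001 F [0.1 0.1 0.8] yawx 72.96 tilt [-9.e-04  1.e-04 -1.e+00]
units to target [0.234 0.018 0.158]
```

View pics/scene13.png

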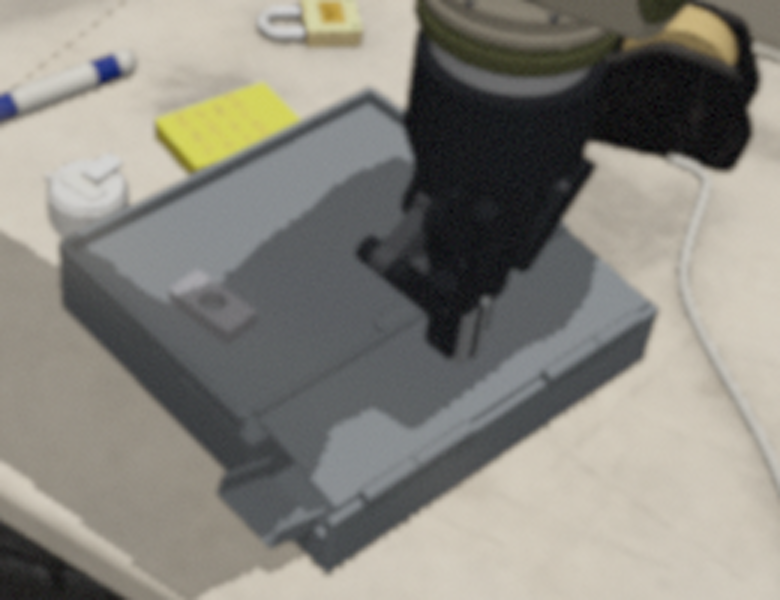

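Emit:
{"api": "jog_arm", "payload": {
  "plan": [
    [[0.1,0,0.08,0,0,0],[0,0,0.06,0,0,0],[0,0,0.05,0,0,0],[0,0,0.03,0,0,0],[0,0,0,0,0,0],[0,0,0,0,0,0]]
  ]
}}

```text
time_s: 14.15
position: [0.5418, 0.0682, 0.0439]
tool_rot: [[0.293, 0.956, 0.001], [0.956, -0.293, 0.0], [0.0, 0.001, -1.0]]
ft_force: [-3.2, 0.9, 10.8]
grip_width: -0.0001
```

```bash
python3 st.py 0 68 45
```

```text
t 14.15 tray pos mm [ 0.4 72.9 43.9] grip -0.0001 F [-3.2  0.9 10.8] yawx 72.99 tilt [ 1.1e-03  1.0e-04 -1.0e+00]
units to target [ 0.122  0.011 -0.027]
```

10.8 N upward at z = 43.9 mm means the lid is on its stop. One slightly firmer press, then I'll lift away and check.

Emit:
{"api": "jog_arm", "payload": {
  "plan": [
    [[0,0,0.03,0,0,0],[0,0,0,0,0,0],[0,0,0,0,0,0]]
  ]
}}

```text
time_s: 14.45
position: [0.5419, 0.0682, 0.0438]
tool_rot: [[0.292, 0.956, 0.002], [0.956, -0.292, -0.0], [0.0, 0.002, -1.0]]
ft_force: [-6.1, 0.4, 21.9]
grip_width: -0.0003
```

Emit:
{"api": "jog_arm", "payload": {
  "plan": [
    [[0,0,-0.3,0,0,0],[0,0,-0.8,0,0,0],[0,0,-0.9,0,0,0],[0,0,-0.9,0,0,0],[0.7,-0.7,-0.5,0,0,0],[0.7,-0.7,0,0,0,0],[0.7,-0.7,0,0,0,0],[0.7,-0.7,0,0,0,0],[0.7,-0.7,0,0,0,0],[0.7,-0.7,0,0,0,0]]
  ]
}}

```text
time_s: 15.45
position: [0.4292, 0.2792, 0.1779]
tool_rot: [[0.293, 0.956, 0.0], [0.956, -0.293, 0.0], [0.0, 0.0, -1.0]]
ft_force: [0.6, -0.2, -0.4]
grip_width: 0.0001
```

Emit:
{"api": "jog_arm", "payload": {
  "plan": [
    [[0.5,-0.9,0,0,0,0],[0.5,-0.9,0,0,0,0],[0.5,-0.9,0,0,0,0],[0.5,-0.9,0,0,0,0],[0.5,-0.9,0,0,0,0],[0,0,0,0,0,0],[0,0,0,0,0,0]]
  ]
}}

```text
time_s: 16.15
position: [0.2869, 0.4265, 0.1778]
tool_rot: [[0.291, 0.957, 0.0], [0.957, -0.291, -0.0], [-0.0, 0.0, -1.0]]
ft_force: [-0.0, 0.1, -0.5]
grip_width: 0.0
```

```bash
python3 pic.py scene14; python3 st.py; python3 - <<'E'
from h import *
from rig import vision
im,d=vision.get_image('top'); cv2.imwrite('pics/top14.png',cv2.resize(im[170:370,240:500,::-1],None,fx=3,fy=3,interpolation=cv2.INTER_CUBIC))
T=vision.camera_info('top');p=np.load('tray.npy')
# depth profile of lid / platform
for y in (.03,.06,.075,.09,.105):
    zs=[]
    for x in np.linspace(-.09,.09,25):
        u=proj(T,tw(p,(x,y,.044)))[0].round().astype(int); zs.append(depthpt(T,u,d[u[1],u[0]])[2])
    print(y,np.median(zs).round(4),np.std(zs).round(4))
E
```

```text
t 16.2 tray pos mm [ 349.1 -193.6  177.8] grip -0.0001 F [-0.3  0.3  0.2] yawx 73.0 tilt [ 2.e-04 -3.e-04 -1.e+00]
0.03 0.0393 0.0019
0.06 0.0431 0.0019
0.075 0.0434 0.0017
0.09 0.0431 0.0015
0.105 0.0438 0.0014
```

View pics/scene14.png

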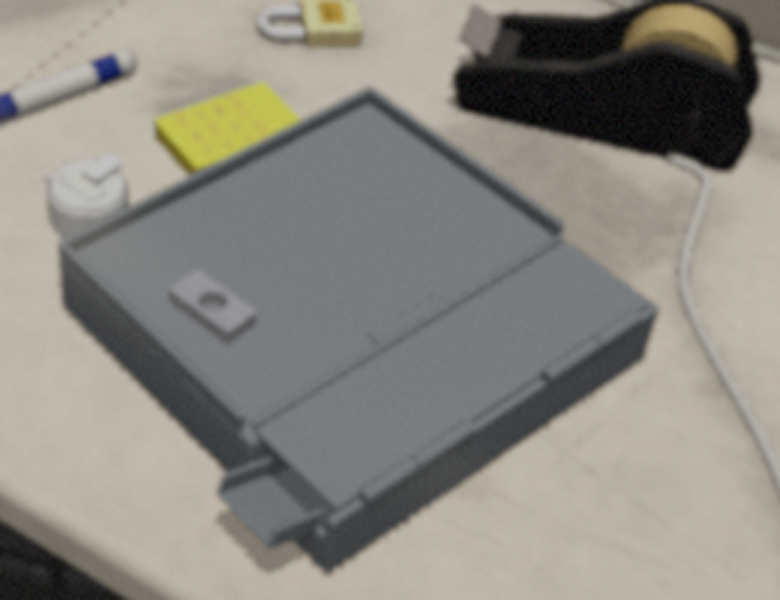

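View pics/top14.png

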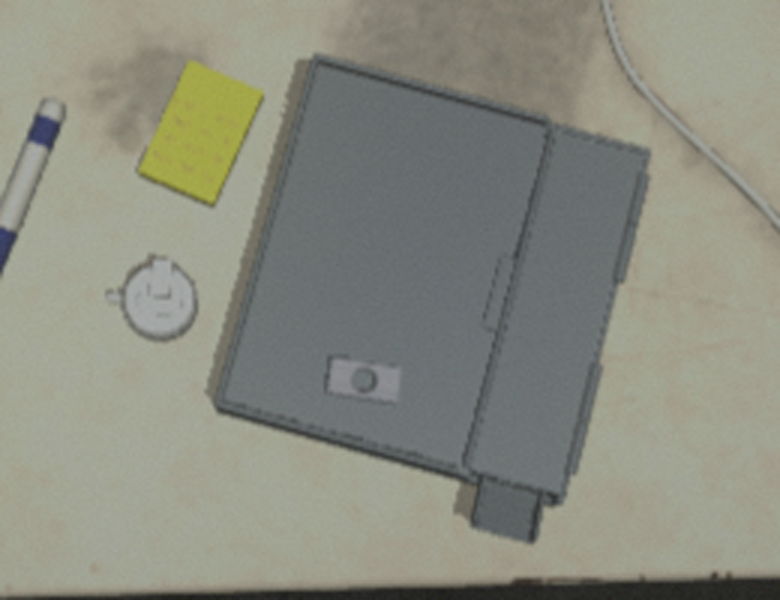

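The lid lies flat, with a depth of about 43 mm at both the hinge and the free edge. The channel nut (364,380), counter, pad and marker are at their starting pixels.

```bash
python3 -c "
from rig import close_job; print(close_job())"
```

```text
the job is handed in; nothing more can be done
None
```

I swept the three hexagon nuts one at a time into the trough with shut fingertips, then pushed the lid over and pressed it onto its stop. I handed the job in at about 16 s, well inside the 51 s limit; it reports no verdict.

- **Nuts:** the last picture before closing the lid showed all three lying flat in the trough. They could not be seen after that.
- **Lid:** the final press met 22 N at 43.8 mm. Top-camera depth afterwards read about 43–44 mm all the way from hinge to free edge, so it is flat and shut.
- **Other things:** the channel nut, tally counter and pad, and the part of the marker in view, look to be at their starting pixels in the top and scene views.
- **Arm:** it was left clear of everything, with about zero force on the wrist.

One measurement disagreed: early on, the wrist camera put things 3–10 mm off my tray fit from the other two cameras. I allowed extra clearance, and it caused no trouble.

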